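# Count off the valve caps and shut the drawer

## Robot

A 7-joint arm with a two-finger parallel gripper is mounted at the origin on the work surface. World frame = base frame: x ahead of the robot, y to its left, z up, the work surface at z = 0. Lengths are in mm, angles in rad, forces in N, time in s.
With the tool pointing down it reaches from about 400 to 875 mm from the base axis. Payload 4.4 kg.
Tool frame: the origin (TCP) lies on the centre line of the jaws, within the pads' length; the fingertips stand 17 mm ahead of it and the grasp point (between the pads) lies 2 mm behind it; z points along the fingers, y is the line along which they close (so a half turn about z gives the same grasp; the last joint's range is limited). The gripper opens to 85 mm and grips with 20 to 120 N. Pads are 22 mm wide; open, the fingers measure 114 mm over their backs; the gripper's body (76 mm by 85 mm) begins 54 mm behind the grasp point. The pads swing forward as they close: fully open they stand 13 mm farther back than shut.
Start: joints at [-0.066, 0.628, 0.038, 1.517, -0.027, 0.996, -0.02], TCP at [650.014, 0.027, 248.313] pointing down, gripper open.
Joint ranges: [-3.06, 3.06], [-0.37, 2.12], [-1.25, 1.32], [0.18, 2.47], [-1.1, 4.24], [0.23, 1.98], [-2.94, 2.94]. Speed limits (rad/s): [2.57, 2.57, 3.14, 3.14, 3.14, 3.14, 3.14].

## Interface

Orientations are given as a rotation vector (axis times angle).
In Python, from station import sense, get_image, finish_job gives the robot as it stands.
- The arm moves only by the tool play_rows, never from a script. Its argument "steps" is one flat list of numbers, 7 for each row, row after row: the shift along the tool's x, y, z normalised to -1 to 1, where 1 is 600 mm, then the turn, a rotation vector about the tool's x, y, z normalised to -1 to 1, where 1 is 2 pi rad, then the opening, from 0 (shut) to 1 (fully open). A call has 1 to 12 rows; each row is the pose to reach, as a shift and turn from the pose commanded when the call began, along the tool's axes at that moment, turning the shorter way round; what a row does not reach only later rows make up. A row lasts 1/8 s, in which the tool goes at most 62.5 mm and 10.7 degrees, less where a joint would pass 70% of its speed; a pose out of reach is approached as far as the arm can. A call with a number of a shift or a turn outside -1 to 1 is refused whole. A call with a gripper value outside its range is refused whole. The fingers move at their own pace and stop on an object; "newtons" is the grip in N (left out, the last holds). Time passes only in rows, so rows that repeat a pose let the fingers close. It gives the time, the measured TCP pose, the force, the opening and the grip force at its end, in the units of the state.
- sense(): the state, without advancing time (a new reading comes with each control period).
- get_image(name): name is "scene" or "side" or "wrist"; returns a dict with "frame" (400x640x3 uint8, blue, green, red), "fx", "fy", "cx", "cy" (pixels), "dist_coeffs" ([k1, k2, p1, p2, k3] as OpenCV has them; the pictures are not rectified), "cam_to_world" (4x4, takes a point from camera to world coordinates). Camera axes: x right, y up, looking along -z (the intrinsics and any distortion apply to the point x, -y, -z); pixel columns grow to the right and rows downward; lengths in mm; the calibration is good to about 2 mm. A picture is of the moment at which its call begins. There is no depth.
- finish_job(): hands the job in; it is judged then, once.
The state is a dict: "time_s": time; "qpos": joint angles; "joint_velocities": joint speeds; "effort": joint torques, N m; "eef_pos": TCP position; "orientation": TCP orientation; "wrist_force": force on the tool from outside, world axes, zero at the start; "moment": the same for the moment, N m; "finger_gap": finger opening in mm; "grasp_force": force on a finger pad.
Only numpy, scipy, OpenCV 4.12 (cv2) and the standard library are available. Lean on these libraries where they do the work, as an engineer would, in place of code of your own. Each camera call takes 0.05 s, during which the arm holds its last target. There are 200 camera calls.

## Task

Count the five chrome valve caps in the open drawer by pointing at each with the closed fingertips: start at the end of the row on the side where the red rubber valve stem stands on the cabinet, go cap by cap to the other end, pausing briefly (about half a second) right over each and staying low all along the row, about 15 mm above the caps, without touching them. Then gently push the drawer fully shut and move clear. Nothing is to be gripped or lifted, and the valve stem, wheel nut, depth gauge and pliers stay where they are.

Things in the scene. Friction and masses are not known exactly. Their poses are not given: they have to be found in the camera images.
- cabinet: grey steel parts cabinet, 240 mm deep (its x), 300 mm wide (its y), 125 mm tall, fixed to the counter. Origin: centre of its underside; x points from its front to its back, y to the left as seen by someone facing its front, z up. Its front face is 120 mm from the origin, at -x. The lower half is closed; one shallow drawer runs in the upper half
- drawer (a joint): how far the drawer stands out of the cabinet towards the cabinet's -x, m: 0 fully shut, 0.17 fully out; starts 0.09 to 0.12 out. Runs easily on rollers (about 1 N) against a hard stop at 0 and stays where it is left
- handle (a point): middle of the drawer's steel bar handle, a bar 110 mm long parallel to the front, about 10 mm thick, whose middle line is about 35 mm ahead of the drawer's 12 mm thick front panel, 98 mm above the counter and 27 mm below the cabinet's top. x, y, z as the cabinet's. Pushed towards the cabinet's +x it shuts the drawer
- cap1 (a point): centre of the top of the leftmost (largest cabinet y) of five equal chrome valve caps (15 mm wide, 24 mm tall, 44 mm apart in a straight row across the drawer, on a black strip). Axes as the cabinet's. The top is 102 mm above the counter, 8 mm above the drawer's side walls, 15 mm below the top edge of its front panel. Fixed to the drawer
- cap2 (a point): centre of the top of the second from the left of five equal chrome valve caps (15 mm wide, 24 mm tall, 44 mm apart in a straight row across the drawer, on a black strip). Axes as the cabinet's. The top is 102 mm above the counter, 8 mm above the drawer's side walls, 15 mm below the top edge of its front panel. Fixed to the drawer
- cap3 (a point): centre of the top of the middle one of five equal chrome valve caps (15 mm wide, 24 mm tall, 44 mm apart in a straight row across the drawer, on a black strip). Axes as the cabinet's. The top is 102 mm above the counter, 8 mm above the drawer's side walls, 15 mm below the top edge of its front panel. Fixed to the drawer
- cap4 (a point): centre of the top of the fourth from the left of five equal chrome valve caps (15 mm wide, 24 mm tall, 44 mm apart in a straight row across the drawer, on a black strip). Axes as the cabinet's. The top is 102 mm above the counter, 8 mm above the drawer's side walls, 15 mm below the top edge of its front panel. Fixed to the drawer
- cap5 (a point): centre of the top of the rightmost (smallest cabinet y) of five equal chrome valve caps (15 mm wide, 24 mm tall, 44 mm apart in a straight row across the drawer, on a black strip). Axes as the cabinet's. The top is 102 mm above the counter, 8 mm above the drawer's side walls, 15 mm below the top edge of its front panel. Fixed to the drawer
- stem: squat red rubber valve stem standing upright, 30 mm across its foot, 41 mm tall with a thin brass tip, loose on the cabinet's top near its left or right end, at least 65 mm behind the front face. Marks the end where the count starts. Origin: centre of its foot
- nut: hexagonal steel wheel nut, 26 mm across, 26 mm tall, loose on the cabinet's top near the other end. Origin: centre of its underside
- gauge: silver tyre depth gauge lying on the counter beside the drawer, flat body 75 x 32 x 14 mm with a cross foot 55 mm wide and a thin probe. Origin: under the middle of its body
- pliers: black steel weight clip pliers lying on the counter beside the drawer on the other side, about 230 x 74 x 18 mm. Origin: on the counter, near the pivot
Mind the look-alikes: they are no part of the job. Leave any blue look-alike of the stem alone.

How it is judged (in metres and radians):
On the way, in this order (a step that is already met when the one before it is completed fails the run):
1. the fingertips point at the first cap, counted from the valve stem's end, from close above (((y of stem in the frame of cabinet above 0 m and (horizontal distance between the grasp point and cap1 below 0.013 m and z of the grasp point in the frame of cap1 between 0 and 0.055 m and value of joint drawer above 0.06 m)) or (y of stem in the frame of cabinet below 0 m and (horizontal distance between the grasp point and cap5 below 0.013 m and z of the grasp point in the frame of cap5 between 0 and 0.055 m and value of joint drawer above 0.06 m)))), for 0.2 s.
2. they go on low along the row towards the second cap (((y of stem in the frame of cabinet above 0 m and (y of the grasp point in the frame of cap1 between -0.0295 and -0.0145 m and x of the grasp point in the frame of cap1 between -0.02 and 0.02 m and z of the grasp point in the frame of cap1 between 0 and 0.055 m and value of joint drawer above 0.06 m)) or (y of stem in the frame of cabinet below 0 m and (y of the grasp point in the frame of cap4 between -0.0295 and -0.0145 m and x of the grasp point in the frame of cap4 between -0.02 and 0.02 m and z of the grasp point in the frame of cap4 between 0 and 0.055 m and value of joint drawer above 0.06 m)))).
3. the fingertips point at the second cap, counted from the valve stem's end, from close above (((y of stem in the frame of cabinet above 0 m and (horizontal distance between the grasp point and cap2 below 0.013 m and z of the grasp point in the frame of cap2 between 0 and 0.055 m and value of joint drawer above 0.06 m)) or (y of stem in the frame of cabinet below 0 m and (horizontal distance between the grasp point and cap4 below 0.013 m and z of the grasp point in the frame of cap4 between 0 and 0.055 m and value of joint drawer above 0.06 m)))), for 0.2 s.
4. they go on low along the row towards the third cap (((y of stem in the frame of cabinet above 0 m and (y of the grasp point in the frame of cap2 between -0.0295 and -0.0145 m and x of the grasp point in the frame of cap2 between -0.02 and 0.02 m and z of the grasp point in the frame of cap2 between 0 and 0.055 m and value of joint drawer above 0.06 m)) or (y of stem in the frame of cabinet below 0 m and (y of the grasp point in the frame of cap3 between -0.0295 and -0.0145 m and x of the grasp point in the frame of cap3 between -0.02 and 0.02 m and z of the grasp point in the frame of cap3 between 0 and 0.055 m and value of joint drawer above 0.06 m)))).
5. the fingertips point at the third cap, counted from the valve stem's end, from close above (((y of stem in the frame of cabinet above 0 m and (horizontal distance between the grasp point and cap3 below 0.013 m and z of the grasp point in the frame of cap3 between 0 and 0.055 m and value of joint drawer above 0.06 m)) or (y of stem in the frame of cabinet below 0 m and (horizontal distance between the grasp point and cap3 below 0.013 m and z of the grasp point in the frame of cap3 between 0 and 0.055 m and value of joint drawer above 0.06 m)))), for 0.2 s.
6. they go on low along the row towards the fourth cap (((y of stem in the frame of cabinet above 0 m and (y of the grasp point in the frame of cap3 between -0.0295 and -0.0145 m and x of the grasp point in the frame of cap3 between -0.02 and 0.02 m and z of the grasp point in the frame of cap3 between 0 and 0.055 m and value of joint drawer above 0.06 m)) or (y of stem in the frame of cabinet below 0 m and (y of the grasp point in the frame of cap2 between -0.0295 and -0.0145 m and x of the grasp point in the frame of cap2 between -0.02 and 0.02 m and z of the grasp point in the frame of cap2 between 0 and 0.055 m and value of joint drawer above 0.06 m)))).
7. the fingertips point at the fourth cap, counted from the valve stem's end, from close above (((y of stem in the frame of cabinet above 0 m and (horizontal distance between the grasp point and cap4 below 0.013 m and z of the grasp point in the frame of cap4 between 0 and 0.055 m and value of joint drawer above 0.06 m)) or (y of stem in the frame of cabinet below 0 m and (horizontal distance between the grasp point and cap2 below 0.013 m and z of the grasp point in the frame of cap2 between 0 and 0.055 m and value of joint drawer above 0.06 m)))), for 0.2 s.
8. they go on low along the row towards the fifth cap (((y of stem in the frame of cabinet above 0 m and (y of the grasp point in the frame of cap4 between -0.0295 and -0.0145 m and x of the grasp point in the frame of cap4 between -0.02 and 0.02 m and z of the grasp point in the frame of cap4 between 0 and 0.055 m and value of joint drawer above 0.06 m)) or (y of stem in the frame of cabinet below 0 m and (y of the grasp point in the frame of cap1 between -0.0295 and -0.0145 m and x of the grasp point in the frame of cap1 between -0.02 and 0.02 m and z of the grasp point in the frame of cap1 between 0 and 0.055 m and value of joint drawer above 0.06 m)))).
9. the fingertips point at the fifth cap, counted from the valve stem's end, from close above (((y of stem in the frame of cabinet above 0 m and (horizontal distance between the grasp point and cap5 below 0.013 m and z of the grasp point in the frame of cap5 between 0 and 0.055 m and value of joint drawer above 0.06 m)) or (y of stem in the frame of cabinet below 0 m and (horizontal distance between the grasp point and cap1 below 0.013 m and z of the grasp point in the frame of cap1 between 0 and 0.055 m and value of joint drawer above 0.06 m)))), for 0.2 s.
10. the drawer is pushed shut (value of joint drawer below 0.006 m), for 0.2 s.
At the end, for the whole second after the job is handed in: The drawer is shut to within 6 mm and at rest, and the valve stem, nut, gauge and pliers are within 12 mm of where they started (value of joint drawer below 0.006 m and velocity of joint drawer between -0.01 and 0.01 m/s and distance of each of stem, nut, gauge, pliers from where it was at the start of the episode below 0.012 m); the robot touches nothing.
It fails at once if a cap is touched (contact force between any of the arm, the fingers and drawer_c0 above 0.5 N or contact force between any of the arm, the fingers and drawer_c1 above 0.5 N or contact force between any of the arm, the fingers and drawer_c2 above 0.5 N or contact force between any of the arm, the fingers and drawer_c3 above 0.5 N or contact force between any of the arm, the fingers and drawer_c4 above 0.5 N).
It fails at once if the drawer is slammed (faster than 0.4 m/s) (velocity of joint drawer below -0.4 m/s).
It fails at once if the valve stem, nut, gauge or pliers are moved or lifted (distance of any of stem, nut, gauge, pliers from where it was at the start of the episode above 0.012 m).
It also fails if it takes over 54 s, if anything falls off the work surface, if the arm or the gripper's body presses on something with over 40 N, if the wrist force passes 120 N, or if a joint passes its speed limit or range.

## Working session

There is one attempt and no reset: what is moved stays moved. The work goes in short steps, Python scripts to look and compute and a tool call to move; the robot and the scene stay as the last step left them, time stands still between calls to the robot, and variables do not carry over. Pictures are saved under pics/ and viewed, at most 10 in all, crops included, and the job is handed in when it is done.

Besides the shell and the picture viewer there is one more tool, called as name(argument=value, ...) on one line, values as JSON. play_rows: Moves the arm, as the interface text tells. Its arguments: {"type":"object","properties":{"steps":{"type":"array"},"newtons":{"type":"number"}},"required":["steps"]}

```bash
mkdir -p pics; cat > h.py <<'E'
import numpy as np, cv2
from station import sense, get_image, finish_job
def ray(im,px):
    K=np.array([[im['fx'],0,im['cx']],[0,im['fy'],im['cy']],[0,0,1.]])
    u=cv2.undistortPoints(np.array(px,float).reshape(-1,1,2),K,np.array(im['dist_coeffs'],float)).reshape(-1,2)
    T=np.array(im['cam_to_world'],float)
    d=np.c_[u[:,0],-u[:,1],-np.ones(len(u))]@T[:3,:3].T
    return T[:3,3],d
def onz(im,px,z):
    o,d=ray(im,px); return o+d*((z-o[2])/d[:,2])[:,None]
def tri(im1,p1,im2,p2):
    o1,d1=ray(im1,p1);o2,d2=ray(im2,p2);out=[]
    for a,b in zip(d1,d2):
        s=np.linalg.lstsq(np.c_[a,-b],o2-o1,rcond=None)[0]
        A=o1+a*s[0];B=o2+b*s[1];out.append(np.r_[(A+B)/2,np.linalg.norm(A-B)])
    return np.array(out)
E
python3 - <<'E'
from h import *
import pickle
ims={n:get_image(n) for n in('scene','side','wrist')}
pickle.dump(ims,open('ims.pkl','wb'))
for n,i in ims.items():
    cv2.imwrite(f'pics/{n}0.png',i['frame']); print(n,np.round(i['cam_to_world'],2).tolist())
print(sense())
E
```

```text
scene [[-0.61, -0.66, 0.44, 1001.18], [0.79, -0.52, 0.32, 277.16], [0.01, 0.55, 0.84, 793.36], [0.0, 0.0, 0.0, 1.0]]
side [[-0.71, 0.5, -0.49, 201.85], [-0.71, -0.51, 0.49, 455.65], [-0.0, 0.7, 0.72, 739.26], [0.0, 0.0, 0.0, 1.0]]
wrist [[1.0, -0.0, 0.0, 649.95], [0.0, 0.95, 0.33, 84.38], [-0.0, -0.33, 0.95, 373.78], [0.0, 0.0, 0.0, 1.0]]
{'time_s': 0.15, 'qpos': array([-0.06582758,  0.62913625,  0.03845072,  1.51812957, -0.02697768,
        0.9963158 , -0.01998755]), 'joint_velocities': array([-1.34729072e-03, -1.57547682e-03,  4.02131093e-06, -2.74086416e-03,
       -2.22484627e-03,  2.68332255e-06, -9.51394780e-04]), 'effort': array([ 2.19518879e-03, -5.63800478e+01,  1.22790758e+00, -1.93650573e+01,
        1.11919764e-02,  7.40401709e-03, -1.44664841e-05]), 'eef_pos': array([6.49548818e+02, 4.32785946e-02, 2.47601491e+02]), 'orientation': array([-2.22066338e+00, -2.22077550e+00,  1.66338092e-03]), 'wrist_force': array([-0.03687437,  0.09235101,  0.24282548]), 'moment': array([ 0.00854033,  0.03200644, -0.01646646]), 'grasp_force': 0.0, 'finger_gap': 85.32229797174072}
```

View pics/scene0.png

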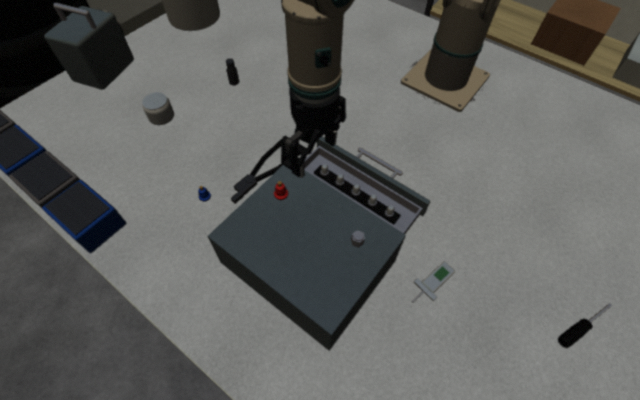

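View pics/side0.png

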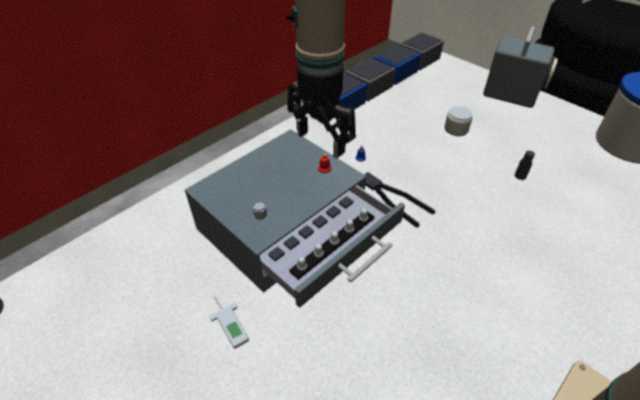

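View pics/wrist0.png

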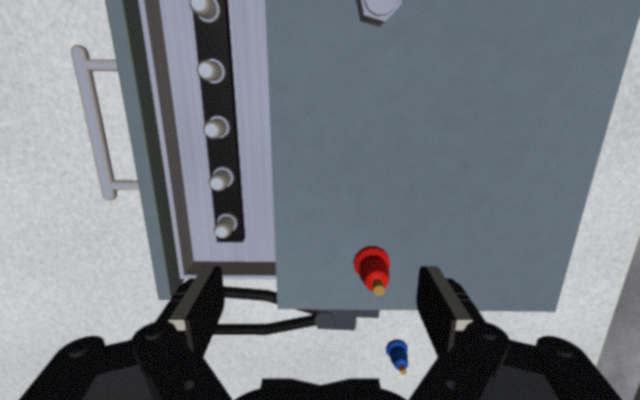

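The scene view shows the cabinet, with the red stem at (281,190) and the nut at (358,238). In the wrist view, image up is world +y. The stem is at (373,265) and the nut at (380,5), so the stem stands at the right (-y) end and the count starts at cap5. The caps run from (226,228) up to (205,8), and the handle is at (90,120).

```bash
python3 - <<'E'
from h import *
import pickle
ims=pickle.load(open('ims.pkl','rb'))
c=lambda n,y,x,h,w,s:cv2.resize(ims[n]['frame'][y:y+h,x:x+w],(w*s,h*s),interpolation=cv2.INTER_CUBIC)
out=np.zeros((600,800,3),np.uint8)
a=c('wrist',0,70,300,200,2); out[:600,:400]=a
b=c('side',190,260,100,133,3); out[:300,400:799]=b
d=c('scene',140,300,100,133,3); out[300:,400:799]=d
cv2.imwrite('pics/comp.png',out)
E
```

```text
(no output)
```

View pics/comp.png

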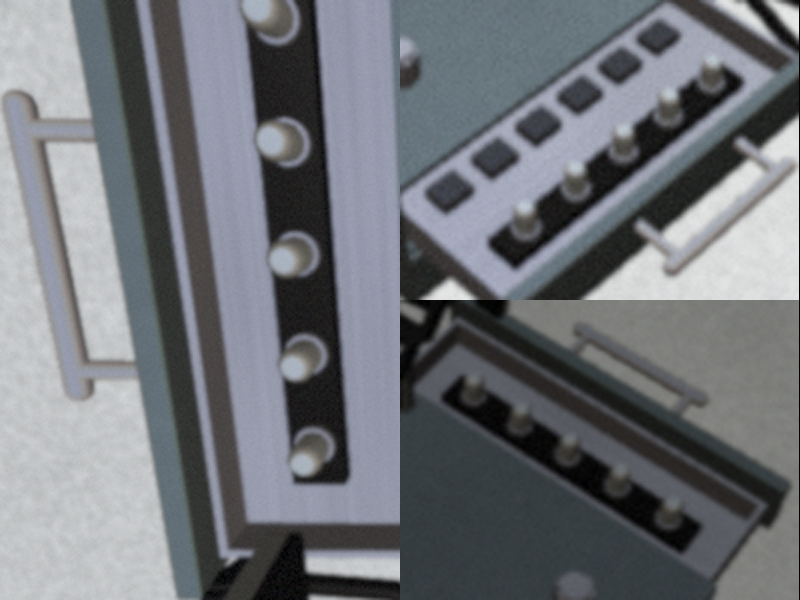

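Composite of wrist, side and scene crops: all five cap tops and both handle ends are visible in every view. The side view also shows six dark squares behind the caps, which aren't part of the job. I'll triangulate from here.

```bash
python3 - <<'E'
from h import *
import pickle
ims=pickle.load(open('ims.pkl','rb'))
# order cap5..cap1, handle -y end, +y end
W=np.array([(304,463),(295,368),(285,261),(272,140),(261,7),(78,390),(18,100)])/2+[70,0]
S=(np.array([(712,63),(669,95),(624,132),(574,169),(525,208),(787,165),(676,264)])-[400,0])/3+[260,190]
C=(np.array([(472,382),(519,410),(568,440),(618,472),(669,506),(580,328),(703,400)])-[400,300])/3+[300,140]
for a,b,p,q in(('wrist','side',W,S),('wrist','scene',W,C),('side','scene',S,C)):
    print(a,b);print(np.round(tri(ims[a],p,ims[b],q),1))
for n,p in(('wrist',W),('side',S),('scene',C)):
    x=onz(ims[n],p[:5],102);x7=onz(ims[n],p[5:],98); v=x[-1]-x[0]
    print(n,np.round(np.r_[x,x7][:,:2],1).tolist(),np.degrees(np.arctan2(-v[0],v[1])),np.linalg.norm(v)/4)
print('stem foot',onz(ims['wrist'],[(371,262)],127),'nut',onz(ims['wrist'],[(380,5)],151),'cab corners z125',onz(ims['wrist'],[(276,308),(265,0),(557,308)],125))
E
```

```text
wrist side
[[ 5.624e+02 -4.250e+01  9.750e+01  2.000e-01]
 [ 5.630e+02  1.600e+00  9.890e+01  9.000e-01]
 [ 5.629e+02  4.580e+01  9.790e+01  1.400e+00]
 [ 5.634e+02  9.120e+01  9.970e+01  1.000e+00]
 [ 5.640e+02  1.346e+02  9.930e+01  2.300e+00]
 [ 4.701e+02 -8.000e+00  9.780e+01  5.000e-01]
 [ 4.705e+02  1.023e+02  9.970e+01  5.800e+00]]
wrist scene
[[ 5.613e+02 -4.320e+01  9.350e+01  1.800e+00]
 [ 5.618e+02  1.400e+00  9.510e+01  1.000e+00]
 [ 5.628e+02  4.640e+01  9.670e+01  5.000e-01]
 [ 5.633e+02  9.130e+01  9.700e+01  1.000e+00]
 [ 5.646e+02  1.354e+02  9.670e+01  1.500e+00]
 [ 4.634e+02 -1.080e+01  8.850e+01  1.400e+00]
 [ 4.695e+02  1.051e+02  9.560e+01  4.000e-01]]
side scene
[[562.8 -42.   96.5   2.2]
 [563.2   2.   98.3   2.3]
 [562.8  46.   97.7   1.9]
 [564.1  90.6  98.1   1.3]
 [564.8 133.8  96.8   2.6]
 [470.   -6.8  98.1   1.1]
 [470.  102.7  98.8   6.6]]
wrist [[563.8, -40.4], [564.1, 2.9], [564.6, 47.0], [564.5, 91.5], [565.6, 134.9], [470.1, -8.2], [471.3, 104.8]] -0.5691953245887554 43.82728069870852
side [[559.8, -39.1], [561.1, 3.3], [560.4, 47.7], [561.9, 92.1], [561.8, 135.0], [470.0, -7.6], [470.1, 98.6]] -0.6292570527915567 43.52373060312055
scene [[566.9, -38.3], [566.1, 4.6], [566.0, 48.4], [566.8, 92.3], [568.6, 136.1], [470.3, -6.3], [471.1, 105.7]] -0.5691266419978088 43.616748941899374
stem foot [[691.27042921 -56.1324245  127.        ]] nut [[684.0853902  125.20714026 151.        ]] cab corners z125 [[ 611.27956686 -102.49098001  125.        ]
 [ 614.21880212  132.80031397  125.        ]
 [ 853.22627033 -101.26464614  125.        ]]
```

Results from triangulation:

| Point | Position (mm) |
|---|---|
| cap5 | (563,-41) |
| cap1 | (564.5,135) |
| Cap pitch | about 44 |
| Cap top height | 98–100 measured, 102 given |
| Handle middle | (470.5,48), z about 98 |

The stem is at the -y end. In tool axes, x is world +y, y is world +x and z is down. I'll close the fingers and move over cap5 while staying high.

play_rows(steps=[-0.03,-0.07,0,0,0,0,0,-0.068,-0.145,0,0,0,0,0,-0.068,-0.145,0.03,0,0,0,0,-0.068,-0.145,0.06,0,0,0,0,-0.068,-0.145,0.1,0,0,0,0,-0.068,-0.145,0.1,0,0,0,0,-0.068,-0.145,0.1,0,0,0,0,-0.068,-0.145,0.1,0,0,0,0], newtons=20)

```text
time_s: 1.15
eef_pos: [563.7, -40.8, 189.3]
orientation: [2.221, 2.221, 0.002]
wrist_force: [0.5, -0.4, -0.1]
finger_gap: 0.3
grasp_force: 0.0
```

```bash
python3 - <<'E'
from h import *
s=sense();print(s['time_s'],s['eef_pos'],s['orientation'],s['finger_gap'])
out=np.zeros((600,800,3),np.uint8)
for k,(n,y,x) in enumerate((('side',110,260),('scene',100,250))):
    f=get_image(n)['frame'][y:y+200,x:x+133]; out[:,k*400:k*400+399]=cv2.resize(f,(399,600),interpolation=cv2.INTER_CUBIC)
cv2.imwrite('pics/c5.png',out)
E
```

```text
1.15 [563.68658417 -40.8043738  189.26367986] [2.22054255e+00 2.22050629e+00 1.95949863e-03] 0.291197450882336
```

View pics/c5.png

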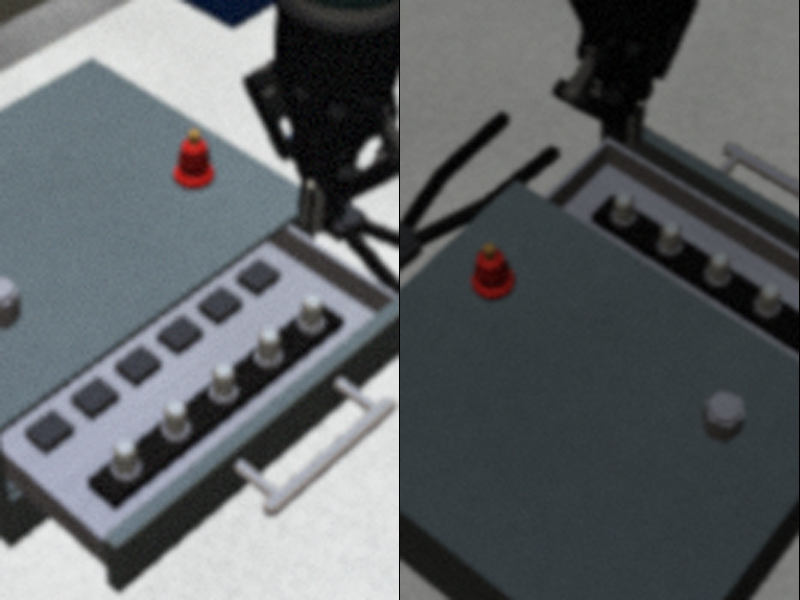

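The closed tips are at side (312,235) and scene (625,143), each directly above cap5 (cap tops at 312,300 and 624,205). Next I'll descend and start counting.

play_rows(steps=[0,0,0.03,0,0,0,0,0,0,0.06,0,0,0,0,0,0,0.078,0,0,0,0,0,0,0.085,0,0,0,0,0,0,0.085,0,0,0,0,0,0,0.085,0,0,0,0,0,0,0.085,0,0,0,0,0,0,0.085,0,0,0,0,0,0,0.085,0,0,0,0,0,0,0.085,0,0,0,0])

```text
time_s: 2.5
eef_pos: [563.0, -40.8, 137.3]
orientation: [2.221, 2.221, 0.0]
wrist_force: [0.0, 0.1, 0.1]
finger_gap: -0.0
grasp_force: 0.0
```

```bash
python3 - <<'E'
from h import *
s=sense();print(s['time_s'],s['eef_pos'],s['wrist_force'])
out=np.zeros((600,800,3),np.uint8)
for k,(n,y,x) in enumerate((('side',110,260),('scene',100,250))):
    f=get_image(n)['frame'][y:y+200,x:x+133]; out[:,k*400:k*400+399]=cv2.resize(f,(399,600),interpolation=cv2.INTER_CUBIC)
cv2.imwrite('pics/c5b.png',out)
E
```

```text
2.5 [563.03904406 -40.76543819 137.34243222] [0.00657274 0.11538295 0.12845867]
```

View pics/c5b.png

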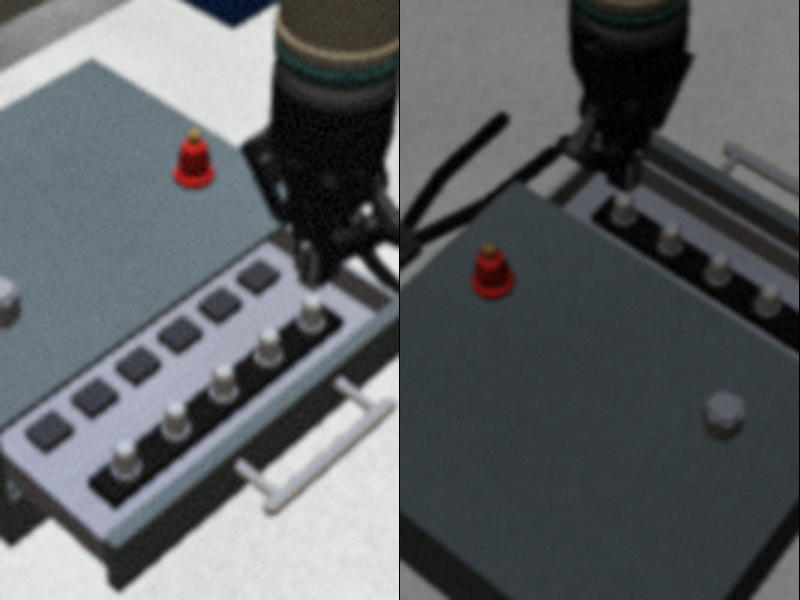

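The tips at side (312,283) and scene (625,187) are right over cap5, with a clear gap of about 15 mm. Next are caps 4 and 3.

play_rows(steps=[0.018,0,0,0,0,0,0,0.037,0,0,0,0,0,0,0.055,0.001,0,0,0,0,0,0.073,0.001,0,0,0,0,0,0.073,0.001,0,0,0,0,0,0.073,0.001,0,0,0,0,0,0.073,0.001,0,0,0,0,0,0.073,0.001,0,0,0,0,0,0.073,0.001,0,0,0,0,0])

```text
time_s: 3.72
eef_pos: [563.6, 2.7, 137.3]
orientation: [2.222, 2.221, -0.0]
wrist_force: [-0.3, -1.2, -0.9]
finger_gap: 0.3
grasp_force: 0.0
```

play_rows(steps=[0.018,0,0,0,0,0,0,0.037,0,0,0,0,0,0,0.055,0.001,0,0,0,0,0,0.0735,0.001,0,0,0,0,0,0.0735,0.001,0,0,0,0,0,0.0735,0.001,0,0,0,0,0,0.0735,0.001,0,0,0,0,0,0.0735,0.001,0,0,0,0,0,0.0735,0.001,0,0,0,0,0])

```text
time_s: 4.85
eef_pos: [564.2, 46.9, 137.3]
orientation: [2.222, 2.221, -0.0]
wrist_force: [-0.5, -0.0, 0.6]
finger_gap: 0.1
grasp_force: 0.0
```

play_rows(steps=[0.018,0,0,0,0,0,0,0.037,0,0,0,0,0,0,0.055,0.001,0,0,0,0,0,0.0735,0.001,0,0,0,0,0,0.0735,0.001,0,0,0,0,0,0.0735,0.001,0,0,0,0,0,0.0735,0.001,0,0,0,0,0,0.0735,0.001,0,0,0,0,0,0.0735,0.001,0,0,0,0,0])

```text
time_s: 5.98
eef_pos: [564.8, 90.9, 137.3]
orientation: [2.222, 2.221, -0.0]
wrist_force: [0.7, 0.3, 0.2]
finger_gap: 0.0
grasp_force: 0.0
```

play_rows(steps=[0.018,0,0,0,0,0,0,0.037,0,0,0,0,0,0,0.055,0,0,0,0,0,0,0.0735,0,0,0,0,0,0,0.0735,0,0,0,0,0,0,0.0735,0,0,0,0,0,0,0.0735,0,0,0,0,0,0,0.0735,0,0,0,0,0,0,0.0735,0,0,0,0,0,0])

```text
time_s: 7.1
eef_pos: [564.9, 135.1, 137.3]
orientation: [2.222, 2.221, 0.0]
wrist_force: [-0.3, -0.2, -0.1]
finger_gap: -0.3
grasp_force: 0.0
```

```bash
python3 - <<'E'
from h import *
out=np.zeros((600,800,3),np.uint8)
for k,(n,y,x) in enumerate((('side',110,260),('scene',100,300))):
    f=get_image(n)['frame'][y:y+200,x:x+133]; out[:,k*400:k*400+399]=cv2.resize(f,(399,600),interpolation=cv2.INTER_CUBIC)
cv2.imwrite('pics/c1.png',out)
E
```

```text
(no output)
```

View pics/c1.png

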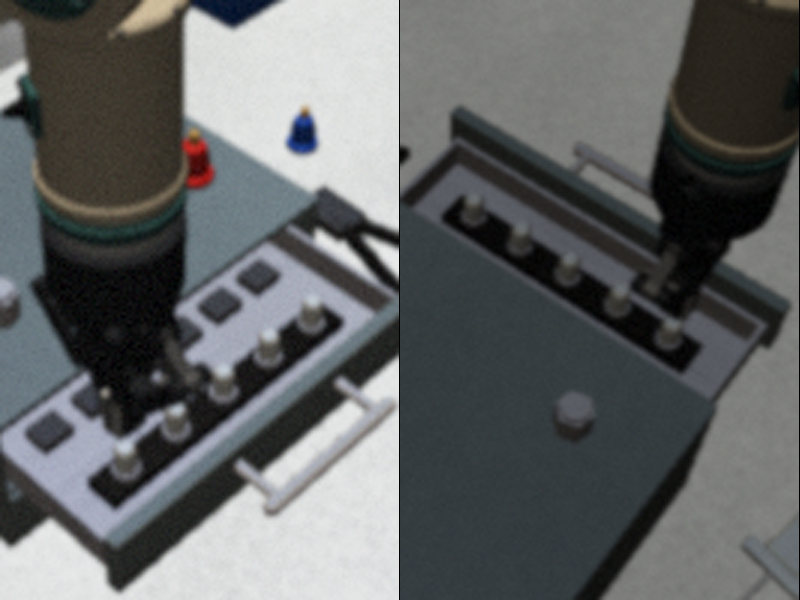

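The tips at side (118,425) and scene (672,315) are over cap1, and nothing has been disturbed. I'll lift, go round in front of the handle and come down.

play_rows(steps=[0,0,-0.05,0,0,0,0,0,0,-0.11,0,0,0,0,-0.045,-0.07,-0.11,0,0,0,0,-0.095,-0.15,-0.11,0,0,0,0,-0.145,-0.21,-0.11,0,0,0,0,-0.145,-0.233,-0.11,0,0,0,0,-0.145,-0.233,-0.06,0,0,0,0,-0.145,-0.233,0,0,0,0,0,-0.145,-0.233,0.04,0,0,0,0,-0.145,-0.233,0.054,0,0,0,0,-0.145,-0.233,0.054,0,0,0,0])

```text
time_s: 8.57
eef_pos: [425.3, 48.8, 104.8]
orientation: [-2.221, -2.222, 0.0]
wrist_force: [-0.1, 0.1, 0.3]
finger_gap: 0.1
grasp_force: 0.0
```

```bash
python3 - <<'E'
from h import *
f=get_image('side')['frame'][130:330,240:506]
cv2.imwrite('pics/h.png',cv2.resize(f,(798,600),interpolation=cv2.INTER_CUBIC))
E
```

```text
(no output)
```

View pics/h.png

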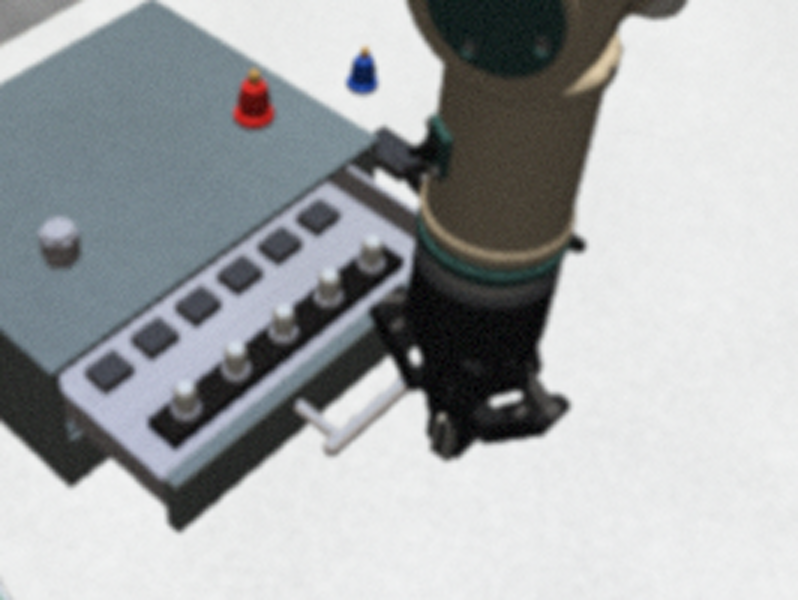

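The closed fingers at (445,440) stand in front of the handle and clear of it. The finger knuckles stick out towards the drawer, so I'll turn 90° to line them up along the handle before pushing.

play_rows(steps=[0,0,0,0,0,0.028,0,0,0,0,0,0,0.056,0,0,0,0,0,0,0.084,0,0,0,0,0,0,0.112,0,0,0,0,0,0,0.14,0,0,0,0,0,0,0.168,0,0,0,0,0,0,0.196,0,0,0,0,0,0,0.224,0,0,0,0,0,0,0.25,0,0,0,0,0,0,0.25,0,0,0,0,0,0,0.25,0])

```text
time_s: 10.0
eef_pos: [425.4, 48.7, 105.5]
orientation: [-3.141, -0.005, -0.002]
wrist_force: [0.2, 0.1, 0.8]
finger_gap: 0.1
grasp_force: 0.0
```

play_rows(steps=[0.015,0,0,0,0,0,0,0.03,0,0,0,0,0,0,0.04,0,0,0,0,0,0,0.05,0,0,0,0,0,0,0.06,0,0,0,0,0,0,0.075,0,0,0,0,0,0,0.09,0,0,0,0,0,0,0.105,0,0,0,0,0,0,0.12,0,0,0,0,0,0,0.135,0,0,0,0,0,0,0.15,0,0,0,0,0,0,0.165,0,0,0,0,0,0])

```text
time_s: 11.5
eef_pos: [524.6, 48.3, 104.9]
orientation: [-3.142, -0.0, -0.0]
wrist_force: [-0.2, -1.3, -0.7]
finger_gap: 0.0
grasp_force: 0.6
```

Next I'll push gently on towards the stop, about 5 mm per row.

play_rows(steps=[0.01,0,0,0,0,0,0,0.02,0,0,0,0,0,0,0.028,0,0,0,0,0,0,0.036,0,0,0,0,0,0,0.042,0,0,0,0,0,0,0.046,0,0,0,0,0,0,0.05,0,0,0,0,0,0])

```text
time_s: 12.38
eef_pos: [554.0, 48.4, 104.9]
orientation: [-3.142, -0.0, 0.0]
wrist_force: [-1.0, -1.0, 0.3]
finger_gap: -0.3
grasp_force: 0.5
```

```bash
python3 - <<'E'
from h import *
print(sense()['wrist_force'])
f=get_image('side')['frame'][130:330,240:506]
cv2.imwrite('pics/p.png',cv2.resize(f,(798,600),interpolation=cv2.INTER_CUBIC))
E
```

```text
[-1.04717163 -0.98249703  0.28665712]
```

View pics/p.png

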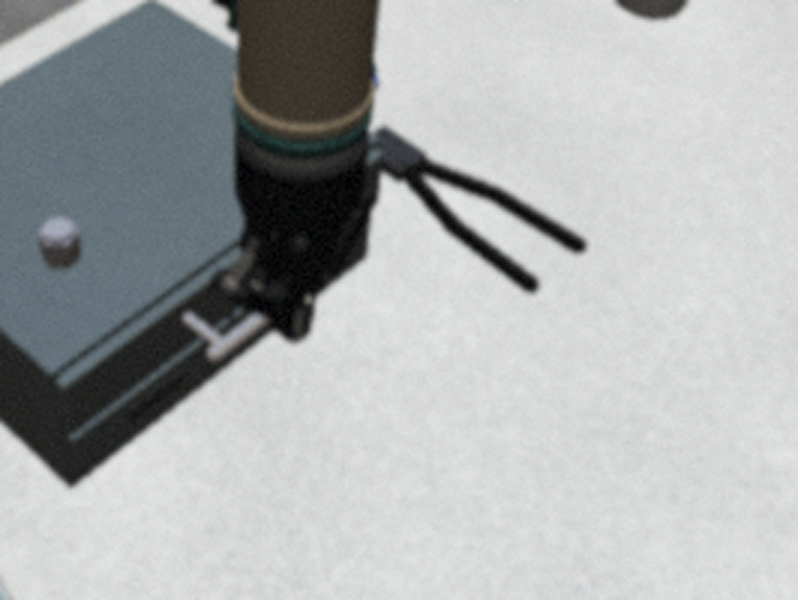

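The drawer looks nearly or fully shut: the panel is at the cabinet front and the handle is at (215,350). I'll creep in until the wrist force shows the hard stop.

play_rows(steps=[0.003,0,0,0,0,0,0,0.006,0,0,0,0,0,0,0.006,0,0,0,0,0,0])

```text
time_s: 12.8
eef_pos: [558.0, 48.5, 104.9]
orientation: [-3.142, -0.0, -0.001]
wrist_force: [-0.4, -0.4, -0.4]
finger_gap: -0.0
grasp_force: 0.1
```

play_rows(steps=[0.003,0,0,0,0,0,0,0.006,0,0,0,0,0,0,0.006,0,0,0,0,0,0])

```text
time_s: 13.18
eef_pos: [561.6, 48.4, 104.9]
orientation: [-3.142, -0.0, -0.001]
wrist_force: [0.3, -1.3, -0.7]
finger_gap: 0.1
grasp_force: 0.1
```

play_rows(steps=[0.003,0,0,0,0,0,0,0.006,0,0,0,0,0,0,0.006,0,0,0,0,0,0])

```text
time_s: 13.55
eef_pos: [561.9, 48.4, 104.6]
orientation: [-3.141, 0.0, 0.009]
wrist_force: [-7.7, -0.1, 6.0]
finger_gap: 0.1
grasp_force: 3.7
```

The tool stopped at x = 561.9 with about 8 N, which matches the handle's shut position of about 577, so this is the hard stop. I'll back off and move clear.

play_rows(steps=[-0.01,0,0,0,0,0,0,-0.04,0,0,0,0,0,0,-0.1,0,0,0,0,0,0,-0.17,0,-0.03,0,0,0,0,-0.2,0,-0.1,0,0,0,0,-0.2,0,-0.2,0,0,0,0,-0.2,0,-0.25,0,0,0,0,-0.2,0,-0.25,0,0,0,0,-0.2,0,-0.25,0,0,0,0])

```text
time_s: 14.68
eef_pos: [444.6, 48.7, 254.4]
orientation: [-3.141, -0.001, 0.0]
wrist_force: [0.2, -1.0, -0.6]
finger_gap: -0.1
grasp_force: 0.0
```

```bash
python3 - <<'E'
from h import *
f=get_image('side')['frame'][110:350,186:506]
cv2.imwrite('pics/e.png',cv2.resize(f,(800,600),interpolation=cv2.INTER_CUBIC))
E
```

```text
(no output)
```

View pics/e.png

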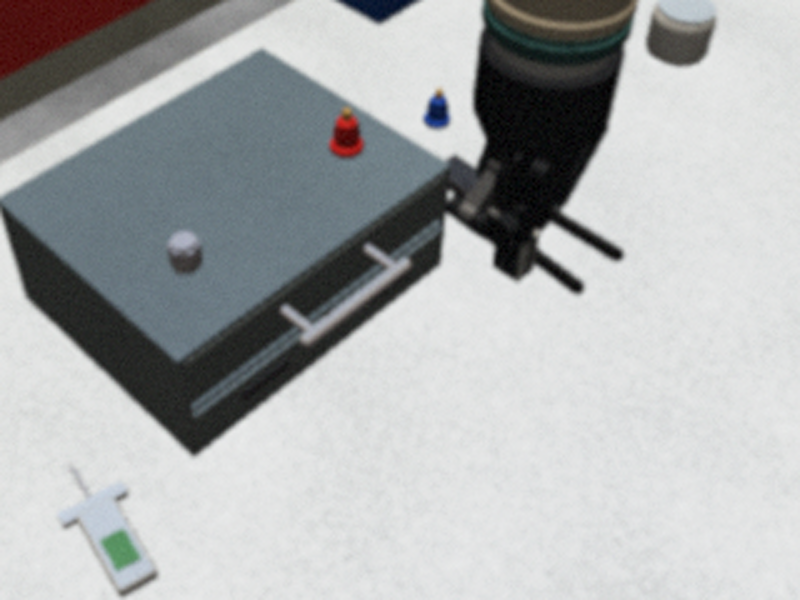

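The drawer is flush shut with the handle at (355,300). The stem (347,133), nut (184,250) and gauge (110,540) haven't moved, and the arm is clear.

```bash
python3 -c "
from station import finish_job
print(finish_job())"
```

```text
the job is handed in; nothing more can be done
None
```

I pointed at all five caps in order from the stem's end (cap5 to cap1) without touching them, pushed the drawer gently to its hard stop, moved clear and handed the job in at about 15 s; no verdict came back.

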